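# Open the junction box and hold its blind spacer hole-up

## Task

Lift the loose cover straight up off the two pins of the junction box by its bow handle and lay it flat, handle up, on the rubber mat beside it. Then take the spacer out of the box, turn it to find which end has the blind hole, and finish holding it in the air in the gripper, well above the bench, upright with the hole facing up so that the next hand can fill it with thread adhesive. Do not drop the cover or the spacer, leave the box standing where it is and the things around it alone; the program ends while the gripper still holds the spacer still.

Things in the scene. Friction and masses are not known exactly. Their poses are not given: they have to be found in the camera images.
- junction_box: Open-topped grey-painted metal box, 124 mm (its x) by 150 mm (its y), 36 mm high, loose on the bench (0.8 kg). Origin: centre of its underside, z up. Walls and floor 4 mm; a 15 mm square boss in each inner corner. A terminal strip 80 mm long, 15 mm deep, 14 mm high lies inside along the +y wall. Two cable glands (21 mm diameter) stick 17 mm out of the +x wall at y = +-32 mm.
- pin_a (a point): Tip of one of the box's two steel locating pins, at box x = +51, y = +64 mm: 6 mm in diameter, tapered tip 46.5 mm above the box's underside, 10.5 mm above its rim.
- pin_b (a point): Tip of the other pin, alike, at box x = -51, y = -64 mm.
- cover: Loose bare aluminium plate, 124 mm (its x) by 150 mm (its y) by 5 mm, 0.18-0.26 kg, lying on the box rim with its axes along the box's. Origin: centre of its underside, z up on the handle side. Two 9 mm through holes at (+51, +64) and (-51, -64) mm fit over the box's pins. A bow handle of round 10 mm steel bar stands on its middle, 78 mm long, along its y axis, top 37 mm above the underside.
- cover_handle (a point): Middle of the bow handle's bar, on the bar's centre line, 32 mm above the cover's underside; axes as the cover's (the bar runs along y).
- spacer: Square grey plastic spacer, 24 x 24 x 54 mm, 0.04 to 0.09 kg, lying on a long side on the floor of the box under the cover, at any yaw. Origin: its centre, 16 mm above the box's underside as it lies. x runs along its length, out of the end with the blind hole. Both ends show a 20 mm round steel face, 0.5 mm proud: at +x it has the blind hole, 12 mm wide and 34 mm deep; at -x it is plain.
- hole (a point): Centre of the hole's mouth, 27 mm from the spacer's centre along its +x axis; its x axis points out of the hole.
- mat: Thin dark rubber lay-down mat, 160 mm (its x) by 186 mm (its y), 2 mm thick, fixed flat on the bench. Origin: centre of its underside, z up.
- flux_bottle: Bystander: small amber bottle with a dropper nozzle, 36 mm in diameter, 92 mm high, standing. Origin: centre of its underside.
- screw_jar: Bystander: small jar with a black lid, 43 mm in diameter, 46 mm high, standing. Origin: centre of its underside.
- tweezers: Bystander: black tweezers, 129 mm long (along their y axis), lying on the bench. Origin: under their middle.
- monitor_end (a point): Far top end of the black monitor, which stands fixed and edge-on to the robot: its panel runs from here 45 cm back along world -x, within world y -0.10 to 0.00 m, top 0.32 m above the bench. Its low oval foot reaches to y = +0.05 m between x 0.26 and 0.45 m. Keep the arm clear of it.
- camera_scope: Fixed camera microscope to the right of the monitor, on two steel posts, top 0.43 m above the bench, within world x 0.25 to 0.60 and y -0.43 to -0.08 m. An arm that starts on the right must cross above it or go round it.
- service_post: Fixed wooden post and socket strip, over 1 m high, on the far left of the work at world x 0.54 to 0.73 m, y 0.26 to 0.34 m. Blue file racks, up to 0.3 m high, stand to its left and in front of it at y above 0.32 m. Keep the arm clear of them.

How it is judged (in metres and radians):
On the way, in this order (a step that is already met when the one before it is completed fails the run):
1. the cover is lifted clear above both pins (z of cover in the frame of junction_box above 0.052 m and contact force between the fingers and cover above 0.5 N), for 0.1 s.
2. the cover lies flat on the mat, handle up, and is let go (height (world z) of cover below 0.01 m and horizontal distance between cover and mat below 0.035 m and angle between cover's own z axis and vertical below 0.1 rad and linear speed of cover below 0.03 m/s and contact force between the fingers and cover below 0.1 N), for 0.3 s.
3. the spacer is lifted out of the box in the fingers (height (world z) of spacer above 0.08 m and contact force between the fingers and spacer above 0.5 N), for 0.1 s.
At the end, for the whole second after the job is handed in: Fingers hold the spacer still, its centre over 150 mm above the bench, hole up within 15 degrees of vertical, touching neither box nor cover. The cover lies at rest on the mat, centre within 35 mm of its centre, handle up, level within 6 degrees, let go. The box stands upright (all of step 2 and height (world z) of spacer above 0.15 m and angle between spacer's own x axis and vertical below 0.26 rad and linear speed of spacer below 0.03 m/s and angular speed of spacer below 0.3 rad/s and contact force between the fingers and spacer above 1 N and contact force between spacer and cover below 0.05 N and contact force between spacer and junction_box below 0.05 N and height (world z) of junction_box below 0.01 m and angle between junction_box's own z axis and vertical below 0.1 rad); the arm keeps its last pose, push and grip.
It fails at once if the junction box is shoved more than 40 mm or tipped (distance of junction_box from where it was at the start of the episode above 0.04 m or angle between junction_box's own z axis and vertical above 0.15 rad).
It fails at once if the cover is dropped (falls free faster than 0.7 m/s) (contact force between the fingers and cover below 0.05 N and linear speed of cover above 0.7 m/s).
It fails at once if the spacer is dropped (falls free faster than 0.7 m/s) (contact force between the fingers and spacer below 0.05 N and linear speed of spacer above 0.7 m/s).
It fails at once if a bystander is moved more than 20 mm (distance of any of flux_bottle, screw_jar, tweezers from where it was at the start of the episode above 0.02 m).
It also fails if it takes over 69 s, if anything falls off the work surface, if the arm or the gripper's body presses on something with over 40 N, if the wrist force passes 120 N, or if a joint passes its speed limit or range.

## Robot

A 6-joint arm with a two-finger parallel gripper is mounted at the origin on the work surface; the furniture and walls round the work are solid. World frame = base frame: x ahead of the robot, y to its left, z up, the work surface at z = 0. Lengths are in mm, angles in rad, forces in N, time in s.
With the tool pointing down it reaches from about 275 to 750 mm from the base axis. Payload 10.2 kg.
Tool frame: the origin (TCP) lies at the very end of the fingers, on their centre line; the grasp point (between the pads) lies 19 mm behind it; z points along the fingers, y is the line along which they close (so a half turn about z gives the same grasp; the last joint's range is limited). The gripper opens to 85 mm and grips with 20 to 120 N. Pads are 22 mm wide; open, the fingers measure 114 mm over their backs; the gripper's body (76 mm by 85 mm) begins 54 mm behind the grasp point. The pads swing forward as they close: fully open they stand 13 mm farther back than shut.
Start: joints at [1.02, 0.313, 1.498, -0, 1.331, -0.223], TCP at [169.042, 497.047, 231.294] pointing down, gripper open.
Joint ranges: [-2.94, 2.94], [-0.97, 2.17], [0.19, 2.56], [-1.23, 4.37], [0.02, 3.11], [-2.88, 2.88]. Speed limits (rad/s): [2.39, 2.39, 3.01, 3.14, 3.14, 3.14].

## Interface

Orientations are given as a unit quaternion [w, x, y, z].
In Python, from rig import ctrl gives the robot as it stands.
- The arm moves only by the tool step_arm, never from a script. Its argument "increments" is a list of rows, each a list of 3 entries, a list of its own where there are three numbers: the shift along the tool's x, y, z in cm, then the turn, a rotation vector about the tool's x, y, z in degrees, then the opening in per cent of the stroke, from 0 (shut) to 100 (fully open). A call has 1 to 8 rows; each row is the pose to reach, as a shift and turn from the pose commanded when the call began, along the tool's axes at that moment; what a row does not reach only later rows make up. A row lasts 1/8 s, in which the tool goes at most 62.5 mm and 10.7 degrees, less where a joint would pass 70% of its speed; a pose out of reach is approached as far as the arm can. A call with a gripper value outside its range is refused whole. The fingers move at their own pace and stop on an object; "squeeze" is the grip in N (left out, the last holds). Time passes only in rows, so rows that repeat a pose let the fingers close. It gives the time, the measured TCP pose, the force, the opening and the grip force at its end, in the units of the state.
- ctrl.sense(): the state, without advancing time (a new reading comes with each control period).
- ctrl.capture(name): name is "scene" or "side" or "wrist"; returns a dict with "img" (480x640x3 uint8, red, green, blue), "fx", "fy", "cx", "cy" (pixels), "extrinsics" (4x4, takes a point from camera to world coordinates). Camera axes: x right, y down, z forward; pixel columns grow to the right and rows downward; lengths in mm; the calibration is good to about 2 mm. The wrist camera is an equidistant fisheye: a pixel r from the principal point sees the ray r / f radians off the axis. A picture is of the moment at which its call begins. There is no depth.
- ctrl.finish_job(): hands the job in; it is judged then, once.
The state is a dict: "time_s": time; "joints": joint angles; "dq": joint speeds; "tau": joint torques, N m; "eef_pos": TCP position; "ee_rot": TCP orientation; "force": force on the tool from outside, world axes, zero at the start; "wrist_torque": the same for the moment, N m; "grip_width": opening from 0.0 (shut) to 1.0 (fully open); "grip_force": force on a finger pad.
Only numpy, scipy, OpenCV 4.12 (cv2) and the standard library are available. Lean on these libraries where they do the work, as an engineer would, in place of code of your own. Each camera call takes 0.05 s, during which the arm holds its last target. There are 200 camera calls.

## Working session

There is one attempt and no reset: what is moved stays moved. The work goes in short steps, Python scripts to look and compute and a tool call to move; the robot and the scene stay as the last step left them, time stands still between calls to the robot, and variables do not carry over. Pictures are saved under pics/ and viewed, at most 10 in all, crops included, and the job is handed in when it is done.

Besides the shell and the picture viewer there is one more tool, called after "Call:" as a command line: name --argument value ..., lists and objects as JSON in quotes. step_arm: Moves the arm, as the interface text tells. Its arguments: {"type":"object","properties":{"increments":{"type":"array"},"squeeze":{"type":"number"}},"required":["increments"]}

```bash
mkdir -p pics; ls
python3 - <<'E'
from rig import ctrl
import cv2,numpy as np
s=ctrl.sense();print(s)
for n in("scene","side","wrist"):
    c=ctrl.capture(n);cv2.imwrite(f"pics/{n}0.png",c["img"][:,:,::-1]);print(n,c["fx"],c["fy"],c["cx"],c["cy"]);print(np.round(c["extrinsics"],4).tolist())
E
```

```text
pics
{'time_s': 0.0, 'joints': array([ 1.01957928e+00,  3.13487062e-01,  1.49844625e+00,  7.60796940e-06,
        1.33099415e+00, -2.23432139e-01]), 'dq': array([ 0.00031692, -0.00106717,  0.00169714, -0.00045718, -0.00131113,
       -0.00168824]), 'tau': array([-2.97475572e-04, -4.12254453e+01, -2.59744942e+01, -1.82429776e-04,
        4.06788124e-03,  1.65945636e-05]), 'eef_pos': array([168.90935799, 496.81416661, 230.71266021]), 'ee_rot': array([-2.55507524e-04,  1.63160582e-01,  9.86599300e-01, -6.16568716e-04]), 'force': array([ 0.38762856, -0.67246258, -0.42641373]), 'wrist_torque': array([ 0.06194763, -0.01143706,  0.00430596]), 'grip_force': 0.0, 'grip_width': 1.0024867620221984}
scene 596.2763168970469 596.2763168970469 316.59197696429817 247.8255420066095
[[0.4066, 0.6619, -0.6298, 1276.4196], [0.9136, -0.2984, 0.2762, -310.0223], [-0.0051, -0.6876, -0.726, 1062.6868], [0.0, 0.0, 0.0, 1.0]]
side 442.91113263176857 442.91113263176857 317.13077610858073 245.22613122626225
[[-0.9703, -0.2133, 0.1142, 405.1985], [-0.2418, 0.8406, -0.4848, 533.7074], [0.0074, -0.498, -0.8672, 1128.0557], [0.0, 0.0, 0.0, 1.0]]
wrist 371.64829954431775 371.64829954431775 317.8948640077426 239.35769597593477
[[0.323, 0.9054, 0.2756, 99.9741], [0.9464, -0.3086, -0.0955, 521.1228], [-0.0014, 0.2917, -0.9565, 373.5873], [0.0, 0.0, 0.0, 1.0]]
```

View pics/scene0.png

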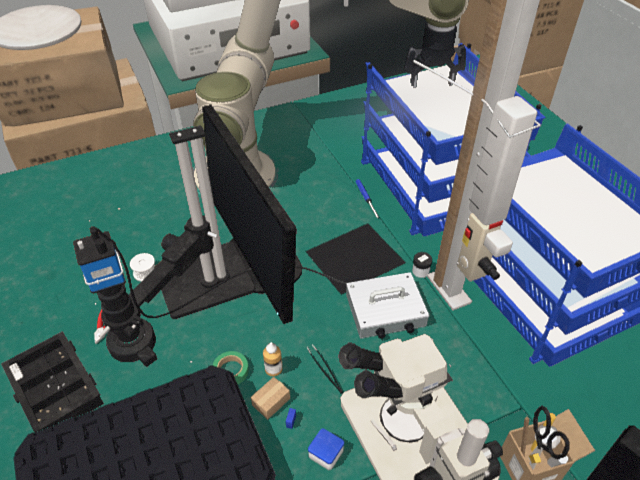

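View pics/side0.png

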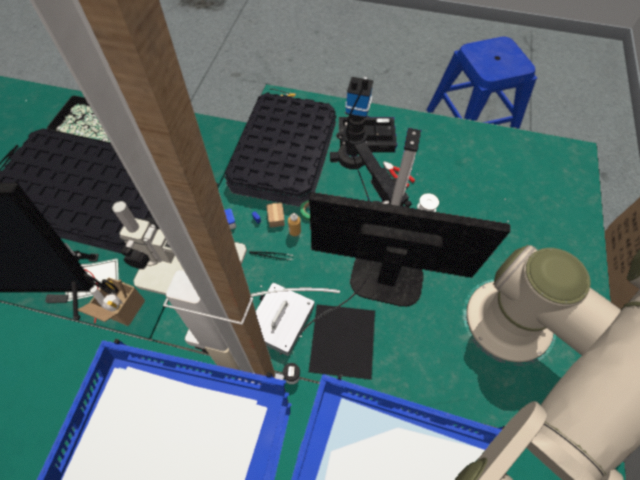

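The scene view shows the cover on the box at about (388,303) with its handle near (388,294). The mat is at (355,258), the jar at (423,264) and the bottle at (272,358). In the side view the cover is at (283,318) and the mat at (343,341).

```bash
cat > h.py <<'E'
import numpy as np,cv2
from rig import ctrl
def cap(n,save=None):
    c=ctrl.capture(n)
    if save: cv2.imwrite(f"pics/{save}.png",c["img"][:,:,::-1])
    return c
def rays(c,px,fish=False):
    px=np.atleast_2d(np.float64(px)); d=(px-[c["cx"],c["cy"]])/[c["fx"],c["fy"]]
    if fish:
        r=np.linalg.norm(d,axis=1,keepdims=True)+1e-9
        d=np.c_[d/r*np.sin(r),np.cos(r)]
    else: d=np.c_[d,np.ones(len(d))]
    E=c["extrinsics"]; return E[:3,3],d@E[:3,:3].T
def plane(c,px,z,fish=False):
    o,d=rays(c,px,fish); return (o+d*((z-o[2])/d[:,2])[:,None])[:,:2]
def project(c,p,fish=False):
    E=c["extrinsics"]; q=(np.atleast_2d(np.float64(p))-E[:3,3])@E[:3,:3]
    if fish:
        t=np.hypot(q[:,0],q[:,1])+1e-9; th=np.arctan2(t,q[:,2]); return np.c_[q[:,0]/t*th,q[:,1]/t*th]*c["fx"]+[c["cx"],c["cy"]]
    return q[:,:2]/q[:,2:]*c["fx"]+[c["cx"],c["cy"]]
def blob(mask,near):
    mask=cv2.morphologyEx(mask.astype(np.uint8)*255,cv2.MORPH_CLOSE,np.ones((7,7)))
    mask=cv2.morphologyEx(mask,cv2.MORPH_OPEN,np.ones((5,5)))
    n,l,st,ce=cv2.connectedComponentsWithStats(mask)
    k=l[near[1],near[0]]
    if k==0: return None
    return max(cv2.findContours((l==k).astype(np.uint8),cv2.RETR_EXTERNAL,cv2.CHAIN_APPROX_NONE)[0],key=cv2.contourArea)[:,0]
def rect(xy):
    return cv2.minAreaRect(xy.astype(np.float32))
E
python3 - <<'E'
from h import *
V={}
for n,nc,nm in(("scene",(375,310),(345,258)),("side",(290,320),(343,345))):
    c=cap(n);hsv=cv2.cvtColor(c["img"],cv2.COLOR_RGB2HSV);V[n]=c
    b=blob((hsv[...,1]<60)&(hsv[...,2]>120),nc); m=blob((hsv[...,2]<70)&(hsv[...,1]<110),nm)
    for k,z,x in(("cover",41,b),("mat",2,m)):
        if x is None: print(n,k,None);continue
        print(n,k,len(x),x.min(0),x.max(0),rect(plane(c,x,z)))
c=V["scene"];cv2.imwrite("pics/sc.png",cv2.resize(c["img"][220:400,250:490,::-1],None,fx=3,fy=3,interpolation=2))
E
```

```text
scene cover 294 [347 264] [434 335] ((593.901611328125, 175.8985137939453), (223.6873779296875, 147.61749267578125), 84.3106689453125)
scene mat 220 [308 225] [402 292] ((421.92474365234375, 158.24037170410156), (158.65640258789062, 199.83326721191406), 7.679215908050537)
side cover 218 [247 284] [313 351] ((601.5786743164062, 143.91793823242188), (181.6917724609375, 160.91522216796875), 83.48441314697266)
side mat 266 [306 305] [374 378] ((431.5131530761719, 165.40049743652344), (179.80670166015625, 185.09820556640625), 7.569726943969727)
```

View pics/sc.png

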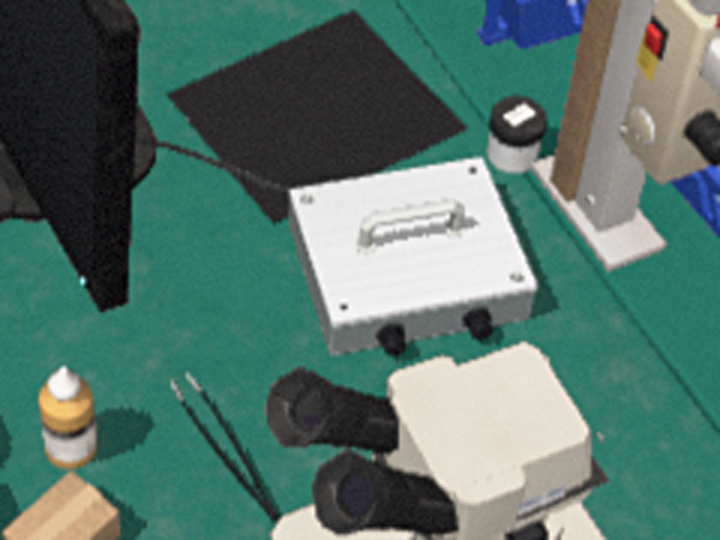

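View pics/wrist0.png

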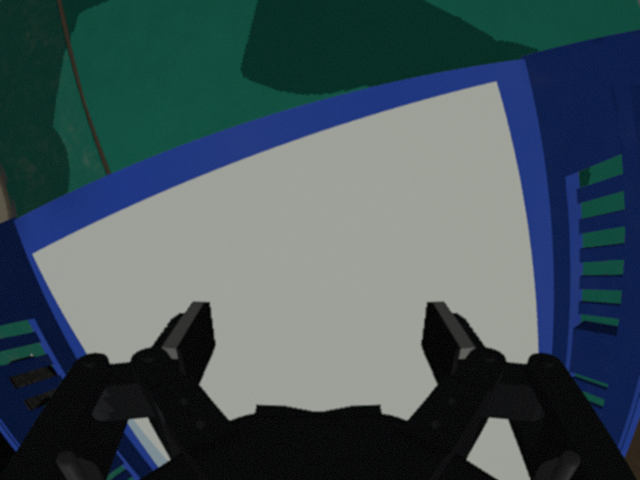

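The crop shows the pin tips at the cover's left-top hole (306,199) and right-bottom hole (517,276), and the glands face +x. The jar stands right beside the mat's far corner, and a stereo microscope stands beyond the box. The wrist view shows the gripper over a file tray.

Run:
```python
from h import *
c=cap("scene")
T=lambda L:np.array(L)/3+[250,220]-[0.33,0.33]
P=lambda n,L,z:print(n,np.round(plane(c,T(L),z),1).tolist(),np.round(plane(c,T(L),z).mean(0),1))
cc=plane(c,T([(290,188),(483,160),(535,290),(330,327)]),41);P("cover",[(290,188),(483,160),(535,290),(330,327)],41);print(rect(cc))
P("pins",[(306,199),(517,276)],46)
h=T([(364,222),(460,203)]);print("handle ends",plane(c,h,68), plane(c,h,68).mean(0))
m=plane(c,T([(168,95),(354,12),(466,128),(275,220)]),2);print("mat",m,m.mean(0),rect(m))
P("jarlid",[(518,115)],46);P("post base",[(535,165),(610,268),(665,243)],5);P("eyep",[(275,410),(320,490)],150)
P("eyep",[(275,410),(320,490),(300,375)],100)
P("monfoot",[(155,150)],5)
s=cap("side"); 
for z,q in((41,plane(c,T([(290,188),(483,160),(535,290),(330,327)]),41)),(2,m)): print(np.round(project(s,np.c_[q,[z]*4]),1).tolist())
hsv=cv2.cvtColor(s["img"],cv2.COLOR_RGB2HSV)
cv2.imwrite("pics/sd.png",cv2.resize(s["img"][180:400,210:400,::-1],None,fx=2.5,fy=2.5,interpolation=2))
```

```text
cover [[514.7, 96.0], [549.7, 241.0], [670.8, 212.9], [639.9, 66.0]] [593.8 154. ]
((594.773193359375, 154.00390625), (150.0670166015625, 128.7401885986328), 76.54086303710938)
pins [[532.8, 100.1], [657.9, 205.2]] [595.4 152.7]
handle ends [[584.99492198 119.54229043]
 [597.74822235 190.67708614]] [591.37157216 155.10968829]
mat [[356.2370203   64.36544376]
 [332.47018001 246.42467428]
 [487.02944377 266.80905996]
 [509.57397791  87.15991969]] [421.3276555  166.18977442] ((421.63323974609375, 165.58721923828125), (155.8975372314453, 183.80972290039062), 7.437593460083008)
jarlid [[524.5, 286.0]] [524.5 286. ]
post base [[545.2, 294.8], [654.8, 292.6], [651.7, 343.1]] [617.3 310.2]
eyep [[748.5, -31.6], [808.2, -31.3]] [778.4 -31.4]
eyep [[719.6, -16.3], [782.6, -16.1], [702.4, 9.8]] [734.9  -7.5]
monfoot [[409.1, 30.5]] [409.1  30.5]
[[313.9, 302.2], [286.0, 351.6], [243.2, 329.6], [271.7, 281.6]]
[[373.5, 310.5], [369.8, 379.1], [307.9, 371.9], [316.5, 305.2]]
```

View pics/sd.png

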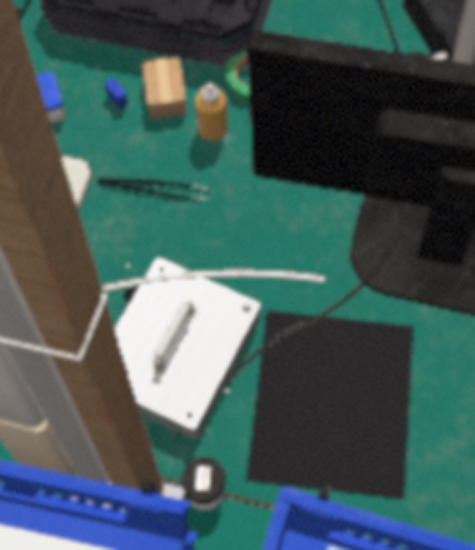

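The side crop confirms the mat and box, with the jar at (204,485). It also shows a white cable running from the post to (322,277). I'll locate that cable and the monitor end before moving.

Run:
```python
from h import *
a=cap("scene");b=cap("side")
def tri(p,q):
    o1,d1=rays(a,p);o2,d2=rays(b,q);d1,d2=d1[0],d2[0]
    t=np.linalg.lstsq(np.c_[d1,-d2],o2-o1,rcond=None)[0];x,y=o1+t[0]*d1,o2+t[1]*d2
    return np.round((x+y)/2),round(np.linalg.norm(x-y),1)
for i in range(8):
    pass
sd=lambda x,y:(210+x/2.5,180+y/2.5)
print("wire tip",tri((412,60),sd(323,278)),"corner",tri((485,100),sd(105,288)))
print("bottle",tri((250+66/3,220+370/3),sd(207,92)))
print("monend",tri((289,317),sd(253,172)),tri((290,225),sd(250,40)))
cv2.imwrite("pics/wire.png",cv2.resize(a["img"][0:150,380:560,::-1],None,fx=3,fy=3))
```

```text
wire tip (array([434., 255., 505.]), np.float64(3.4)) corner (array([574., 301., 495.]), np.float64(27.1))
bottle (array([ 630., -122.,   87.]), np.float64(2.5))
monend (array([559., -57.,  48.]), np.float64(5.9)) (array([558., -44., 314.]), np.float64(4.6))
```

View pics/wire.png

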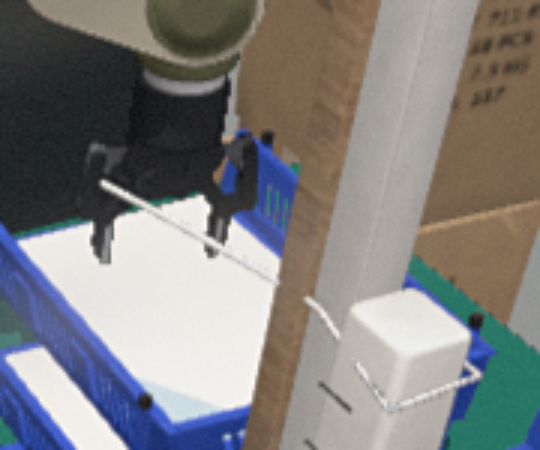

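Call:
step_arm --increments '[[[0,0,-5],[0,0,10],60],[[0,0,-10],[0,0,20],60],[[0,0,-15],[0,0,30],60],[[0,0,-20],[0,0,40],60],[[0,0,-20],[0,0,45],60]]' --squeeze 40

```text
time_s: 1.08
eef_pos: [169.2, 497.4, 435.0]
ee_rot: [-0.0, 0.53, 0.848, 0.004]
force: [0.3, 0.3, -0.6]
grip_width: 0.598
grip_force: 0.0
```

The cable runs at about z = 500 mm from (434,255) to the post. I'll go in at small x first, then extend outward.

Call:
step_arm --increments '[[[-5,0,0],[0,0,6],60],[[-10,0,0],[0,0,12],60],[[-15,0,0],[0,0,18],60],[[-20,0,0],[0,0,24],60],[[-25,0,0],[0,0,30],60],[[-30.5,0,0],[0,0,36],60],[[-36.5,0,0],[0,0,38.5],60],[[-36.5,0,0],[0,0,38.5],60]]'

```text
time_s: 2.08
eef_pos: [331.7, 166.7, 431.1]
ee_rot: [0.0, 0.781, 0.624, -0.0]
force: [-0.0, 0.0, -0.8]
grip_width: 0.601
grip_force: 0.0
```

Call:
step_arm --increments '[[[-1,3,4],[0,0,0],60],[[-1,8,8],[0,0,0],60],[[0,14,10],[0,0,0],60],[[0.8,20.3,11],[0,0,0],60],[[4.5,25.8,13],[0,0,0],60],[[4.5,25.8,13],[0,0,0],60]]'

```text
time_s: 2.82
eef_pos: [593.2, 160.6, 297.2]
ee_rot: [-0.002, 0.778, 0.628, -0.002]
force: [-0.1, 0.1, -0.5]
grip_width: 0.603
grip_force: 0.0
```

Run:
```python
from h import *
a=cap("scene");w=cap("wrist","w1")
s=ctrl.sense();print(s["eef_pos"],s["ee_rot"],s["joints"])
cv2.imwrite("pics/combo.png",np.hstack([cv2.resize(w["img"],(400,300)),cv2.resize(a["img"][20:380,150:630],(400,300))])[:,:,::-1])
np.savez("w1.npz",**w)
```

```text
[591.91000966 160.00267429 300.35707045] [-5.07735635e-04  7.78122329e-01  6.28112238e-01 -6.32808513e-04] [7.31269504e-02 4.84624127e-01 1.07361102e+00 1.13788172e-04
 1.58497616e+00 2.85674703e-01]
```

View pics/combo.png

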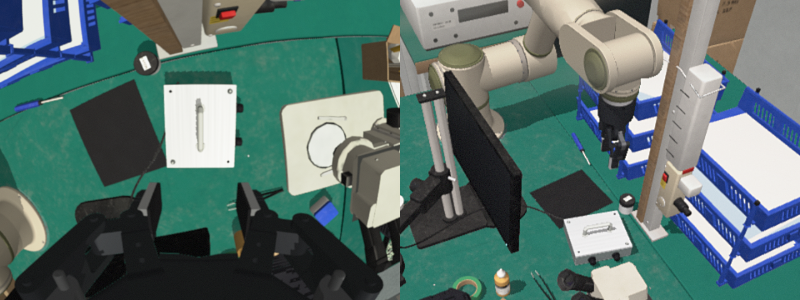

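The wrist view shows the cover upright in the frame with the handle at about (320,200) at full size, parallel to the tool's x axis. The scene view shows the arm clear of the monitor, post and cable.

Run:
```python
from h import *
w=dict(np.load("w1.npz"));hsv=cv2.cvtColor(w["img"],cv2.COLOR_RGB2HSV)
b=blob((hsv[...,1]<50)&(hsv[...,2]>170),(290,180));print(b.min(0),b.max(0),rect(plane(w,b,41,True)))
m=blob((hsv[...,2]<75)&(hsv[...,1]<90),(190,220));print(m.min(0),m.max(0),rect(plane(w,m,2,True)))
print("pins by px",plane(w,[(281,257),(363,151)],46,True))
cv2.imwrite("pics/hnd.png",cv2.resize(w["img"][125:280,250:400,::-1],None,fx=3.8,fy=3.8,interpolation=2))
print("reproj scene handle",project(w,[[591.4,155.1,68],[594,154,68]],True))
```

```text
[262 135] [378 268] ((594.27490234375, 153.28887939453125), (151.5881805419922, 125.55323791503906), 78.0422134399414)
[114 129] [265 296] ((427.0588073730469, 160.7642822265625), (165.72897338867188, 192.18751525878906), 7.5164642333984375)
pins by px [[538.2206057  103.75696531]
 [651.04628893 201.02044257]]
reproj scene handle [[317.0945087  207.91578634]
 [319.79684634 208.41623106]]
```

View pics/hnd.png

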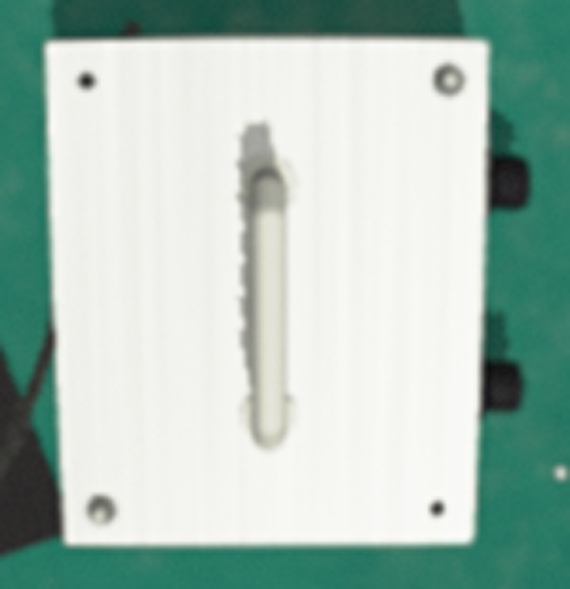

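The handle bar is at crop (268,310), i.e. pixel (320.5,206), which matches the projected (594,154). The yaw is right, so I'll go down.

Call:
step_arm --increments '[[[-0.3,0.2,5],[0,0,0],60],[[-0.6,0.4,10],[0,0,0],60],[[-0.6,0.4,15],[0,0,0],60],[[-0.6,0.4,19],[0,0,0],60],[[-0.6,0.4,22],[0,0,0],60],[[-0.6,0.4,24],[0,0,0],60],[[-0.6,0.4,25],[0,0,0],60],[[-0.6,0.4,25],[0,0,0],60]]'

```text
time_s: 3.92
eef_pos: [594.4, 152.2, 52.3]
ee_rot: [0.0, 0.779, 0.628, 0.0]
force: [0.5, 0.8, 0.0]
grip_width: 0.599
grip_force: 0.0
```

Call:
step_arm --increments '[[[0,0,0.1],[0,0,0],40],[[0,0,0.1],[0,0,0],20],[[0,0,0.1],[0,0,0],0],[[0,0,0.1],[0,0,0],0],[[0,0,0.1],[0,0,0],0],[[0,0,0.1],[0,0,0],0]]' --squeeze 60

```text
time_s: 4.68
eef_pos: [594.5, 152.1, 51.0]
ee_rot: [0.0, 0.779, 0.627, 0.0]
force: [-3.6, 0.0, 6.0]
grip_width: 0.092
grip_force: 58.5
```

Call:
step_arm --increments '[[[0,0,-0.4],[0,0,0],0],[[0,0,-1],[0,0,0],0],[[0,0,-2],[0,0,0],0],[[0,0,-3],[0,0,0],0],[[0,0,-4.5],[0,0,0],0],[[0,0,-6],[0,0,0],0],[[0,0,-6],[0,0,0],0]]' --squeeze 90

```text
time_s: 5.55
eef_pos: [595.3, 152.1, 112.0]
ee_rot: [0.001, 0.779, 0.627, 0.001]
force: [-0.2, -0.4, -1.5]
grip_width: 0.082
grip_force: 88.1
```

Run:
```python
from h import *
w=cap("wrist","w2");a=cap("scene","s2")
s=ctrl.sense();print(s["eef_pos"],s["ee_rot"],s["force"],s["grip_width"])
cv2.imwrite("pics/c2.png",np.hstack([cv2.resize(w["img"],(400,300)),cv2.resize(a["img"][180:360,300:540],(400,300))])[:,:,::-1])
```

```text
[594.46417604 151.96255467 110.17992987] [-5.39710953e-05  7.78698373e-01  6.27398465e-01 -8.52283396e-05] [-0.51041488  0.15186042 -2.66000178] 0.07648934030590701
```

View pics/c2.png

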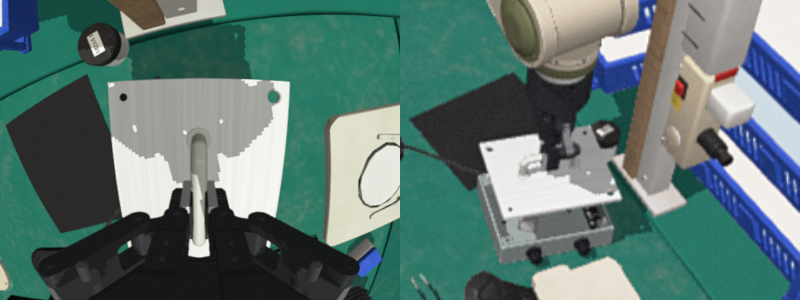

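The cover is lifted level and held centrally by the handle, with its free holes clear of the pins. Next I'll carry it to the mat.

Call:
step_arm --increments '[[[0,-1.5,-1],[0,0,0],0],[[-0.5,-4,-1],[0,0,-4],0],[[-1.2,-8,-1],[0,0,-9],0],[[-1.9,-12,-1],[0,0,-14],0],[[-2.4,-15,0],[0,0,-18],0],[[-2.6,-17,0],[0,0,-19.7],0],[[-2.6,-17,0],[0,0,-19.7],0],[[-2.6,-17,0],[0,0,-19.7],0]]'

```text
time_s: 6.65
eef_pos: [423.8, 162.7, 110.3]
ee_rot: [0.0, 0.66, 0.751, 0.0]
force: [-0.1, -0.1, -1.8]
grip_width: 0.079
grip_force: 88.2
```

Call:
step_arm --increments '[[[0,0,3],[0,0,0],0],[[0,0,6],[0,0,0],0],[[0,0,7.5],[0,0,0],0],[[0,0,8.5],[0,0,0],0],[[0,0,9],[0,0,0],0],[[0,0,9.2],[0,0,0],0],[[0,0,9.2],[0,0,0],0]]'

```text
time_s: 7.52
eef_pos: [423.2, 162.7, 18.6]
ee_rot: [0.0, 0.66, 0.751, 0.0]
force: [0.2, -0.2, -2.4]
grip_width: 0.08
grip_force: 88.3
```

Call:
step_arm --increments '[[[0,0,0.1],[0,0,0],0],[[0,0,0.2],[0,0,0],0],[[0,0,0.2],[0,0,0],0]]'

```text
time_s: 7.9
eef_pos: [423.3, 162.8, 17.1]
ee_rot: [0.0, 0.66, 0.751, 0.0]
force: [-3.4, -0.8, 7.8]
grip_width: 0.084
grip_force: 89.6
```

Contact with the mat, so I'll open and back off.

Call:
step_arm --increments '[[[0,0,0],[0,0,0],15],[[0,0,0],[0,0,0],30],[[0,0,0],[0,0,0],50],[[0,0,0],[0,0,0],60],[[0,0,-1],[0,0,0],60],[[0,0,-4],[0,0,0],60],[[0,0,-9],[0,0,0],60],[[0,0,-15],[0,0,0],60]]' --squeeze 40

```text
time_s: 8.9
eef_pos: [422.3, 162.6, 168.1]
ee_rot: [-0.0, 0.66, 0.751, -0.0]
force: [0.3, 0.5, 0.3]
grip_width: 0.596
grip_force: 0.0
```

Call:
step_arm --increments '[[[0,3,-3],[0,0,4],60],[[-1,7,-6],[0,0,8],60],[[-2,11,-9],[0,0,12],60],[[-2.7,14.5,-11],[0,0,16],60],[[-2.7,16.8,-12],[0,0,19.7],60],[[-2.7,16.8,-12],[0,0,19.7],60],[[-2.7,16.8,-12],[0,0,19.7],60]]'

```text
time_s: 9.78
eef_pos: [592.3, 157.7, 286.2]
ee_rot: [-0.0, 0.778, 0.628, -0.0]
force: [-1.3, 0.4, -0.0]
grip_width: 0.599
grip_force: 0.0
```

Run:
```python
from h import *
w=cap("wrist","w3");a=cap("scene","s3");b=cap("side","d3")
s=ctrl.sense();print(s["eef_pos"],s["ee_rot"],s["joints"])
np.savez("w3.npz",**w);np.savez("s3.npz",**a)
hsv=cv2.cvtColor(a["img"],cv2.COLOR_RGB2HSV)
c=blob((hsv[...,1]<50)&(hsv[...,2]>130),(365,270))
if c is not None: print("cover scene",rect(plane(a,c,7)))
hsv=cv2.cvtColor(w["img"],cv2.COLOR_RGB2HSV)
c=blob((hsv[...,1]<50)&(hsv[...,2]>150),(160,220))
if c is not None: print("cover wrist",rect(plane(w,c,7,True)))
bx=project(w,[[594.3,153.3,16]],True);print(bx)
x,y=bx[0].astype(int)
cw=cv2.resize(w["img"][y-80:y+80,x-80:x+80],(520,520),interpolation=2)
cs=cv2.resize(a["img"][225:345,290:450],(280,210));cd=cv2.resize(b["img"][260:400,230:390],(280,245))
R=np.zeros((520,280,3),np.uint8);R[:210]=cs;R[215:460]=cd
cv2.imwrite("pics/c3.png",np.hstack([cw,R])[:,:,::-1]);print("crop",x-80,y-80,520/160)
```

```text
[592.34094289 157.72544013 286.43001612] [-7.79651510e-05  7.78478354e-01  6.27671433e-01 -1.35679801e-04] [ 6.93622574e-02  4.86883159e-01  1.10523977e+00 -2.74005712e-05
  1.54978149e+00  2.83042316e-01]
cover scene ((500.20233154296875, 164.80093383789062), (166.84934997558594, 299.0763244628906), 89.33666229248047)
cover wrist ((424.4901428222656, 164.03121948242188), (126.0422134399414, 151.46966552734375), 7.543403625488281)
[[319.51056857 199.18297218]]
crop 239 119 3.25
```

View pics/c3.png

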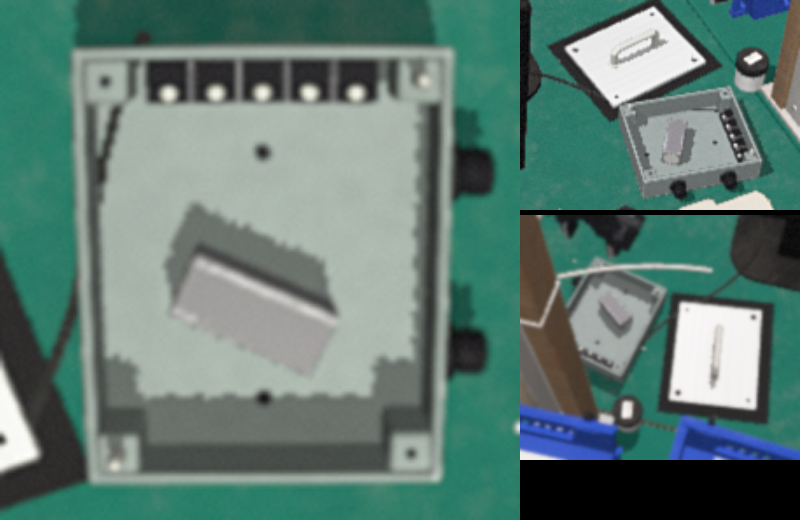

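The box is open, and the cover lies on the mat at (424,164). The spacer's top face in the crop has corners near (203,262), (338,322), (310,377) and (172,314). The scene camera sees its +x end near px (376,315), so I'll measure that end numerically.

Run:
```python
from h import *
w=dict(np.load("w3.npz"));a=dict(np.load("s3.npz"))
q=np.array([(203,262),(338,322),(310,377),(172,314)])/3.25+[239,119]
t=plane(w,q,28,True);r=rect(t);print(t,r)
v=(t[1]-t[0]+t[2]-t[3]);v/=np.linalg.norm(v);c=t.mean(0);print("axis ang",np.degrees(np.arctan2(v[1],v[0])),c)
# end faces in scene
for s in(1,-1):
    print(s,project(a,[[*(c+s*27*v),16]]),project(a,[[*(c+s*27*v),28],[*(c+s*27*v),4]]).tolist(), project(w,[[*(c+s*27*v),16]],True))
p=project(a,[[*(c+27*v),16]])[0].round().astype(int)
g=a["img"].astype(int).mean(2).astype(int)
print(p)
for y in range(p[1]-13,p[1]+13): print(y,*["%3d"%k for k in g[y,p[0]-12:p[0]+13]])
```

```text
[[575.29751561 159.31229764]
 [615.74412589 129.16515947]
 [602.4302426  111.99455818]
 [560.91261104 143.97664704]] ((588.328369140625, 136.5709228515625), (21.727514266967773, 52.47660827636719), 52.39202117919922)
axis ang -37.16227459994523 [588.59612378 136.11216558]
1 [[375.00292109 316.9160062 ]] [[375.3690699906813, 313.5673633824679], [374.64165387809635, 320.22000317087293]] [[339.12309596 224.33634307]]
-1 [[378.92144481 297.96778905]] [[379.3033739656734, 294.5858259950812], [378.5444708383655, 301.30587429188336]] [[296.21978734 204.97484503]]
[375 317]
304 166 165 168 168 169 170 170 167 165 159 191 167 151 146 150 151 145 149 150 179 130  94  99 103 100
305 163 169 165 169 168 169 170 172 166 169 192 162 148 149 151 148 148 147 150 179 112  94 101 102 103
306 172 170 171 171 169 165 168 167 167 183 183 148 150 145 145 149 146 149 156 188 108  95 106  99 102
307 170 168 170 172 166 169 170 169 168 203 181 153 147 147 147 149 149 148 149 178  97  98 103 102 102
308 171 167 168 170 166 168 166 167 149 192 182 150 148 150 152 150 150 150 151 155 100  96 104  99 101
309 173
[... 1476 characters left out ...]
 169 171 170 170 170 167 170 166 167 169 168 168 154 146 158 158 170 167 164
324 138  95 124 162 153 166 172 169 169 168 172 168 149 141 155 155 164 170 167 174 177 172 153 140 132
325 160 146 154 166 164 146 164 151 149 157 161 172 167 163 173 172 162 147 136 142 141 133 121 107 104
326 171 156 147 156 159 151 172 168 174 177 170 159 141 137 142 145 134 117 109 106 109 108 109 107 107
327 174 173 167 180 181 167 153 133 139 143 138 125 113 107 106 109 100  87  88  95  97 110 106 111 110
328 163 139 133 140 145 131 120 111 104 108 105 109 111 110  91  73  60  48  45  57  56  78 109 109 105
329 122 113 106 106 108 110 104 106 107 107 109 112 112  88  55  40  36  30  30  26  30  62 105 111 107
```

The end facing the scene camera is a plain disc, bright all over with no dark centre. So the hole should be at the far end, direction about 143°. To stand it up I'll need to roll joint 4, so I'll test that joint's sign with a small tilt.

Call:
step_arm --increments '[[[0,0,0],[0,8,0],60],[[0,0,0],[0,8,0],60],[[0,0,0],[0,8,0],60]]'

```text
time_s: 10.3
eef_pos: [592.8, 157.7, 286.5]
ee_rot: [-0.043, 0.777, 0.626, 0.053]
force: [0.0, 0.7, 0.7]
grip_width: 0.599
grip_force: 0.0
```

Run:
```python
from h import *
s=ctrl.sense();print(s["eef_pos"],s["ee_rot"],s["joints"])
```

```text
[592.82183915 157.68862964 286.47795437] [-0.04304631  0.77680325  0.62599079  0.05347212] [0.01232445 0.4515197  1.16428117 0.13423672 1.49536218 0.21842719]
```

Positive joint 4 points the tool to the left, which suits a grasp with tool +x towards the hole. I'll undo the tilt and turn to the grasp yaw.

Call:
step_arm --increments '[[[0,0,0],[0,-8,0],50],[[0,0,0],[0,-8,0],50],[[0,0,0],[0,-8,0],50]]'

```text
time_s: 10.68
eef_pos: [593.0, 158.0, 286.1]
ee_rot: [-0.001, 0.778, 0.628, 0.0]
force: [-0.1, -0.4, 0.1]
grip_width: 0.499
grip_force: 0.0
```

Call:
step_arm --increments '[[[0,0,0],[0,0,-10],50],[[0,0,0],[0,0,-20],50],[[0,0,0],[0,0,-30],50],[[0,0,0],[0,0,-40],50],[[0,0,0],[0,0,-50],50],[[0,0,0],[0,0,-60],50],[[0,0,0],[0,0,-65],50],[[0,0,0],[0,0,-65],50]]'

```text
time_s: 11.68
eef_pos: [593.0, 157.2, 286.3]
ee_rot: [-0.0, 0.32, 0.947, 0.0]
force: [0.0, 0.6, 0.2]
grip_width: 0.499
grip_force: 0.0
```

Run:
```python
from h import *
w=cap("wrist","w4");s=ctrl.sense();print(s["eef_pos"],s["ee_rot"],s["joints"])
# spacer mask: pinkish-grey, low saturation & not greenish
im=w["img"].astype(int);d=im[...,0]-im[...,1]
p=project(w,[[588.5,136.5,28]],True)[0].round().astype(int);print(p,im[p[1],p[0]])
cc=blob((d>-3)&(im.mean(2)>120),tuple(p))
if cc is not None:
    t=plane(w,cc,28,True);r=rect(t);print(len(cc),r)
from scipy.spatial.transform import Rotation as R
q=s["ee_rot"];M=R.from_quat([q[1],q[2],q[3],q[0]]).as_matrix();print(M.round(3))
print("tool delta to 588.5,136.5:",M.T@(np.array([588.5,136.5,8])-s["eef_pos"]))
```

```text
[593.03082051 157.25463159 286.35508081] [-4.52326245e-05  3.20783732e-01  9.47152389e-01  3.82099367e-04] [ 6.81779608e-02  4.87837924e-01  1.10397930e+00  7.40387265e-04
  1.54956506e+00 -8.49520290e-01]
[300 205] [160 159 157]
128 ((587.707763671875, 138.07000732421875), (23.468921661376953, 52.1359748840332), 53.45863342285156)
[[-0.794  0.608  0.   ]
 [ 0.608  0.794  0.001]
 [ 0.     0.001 -1.   ]]
tool delta to 588.5,136.5: [ -9.10553317 -19.42983835 278.33865115]
```

Call:
step_arm --increments '[[[-0.4,-1,5],[0,0,0],50],[[-0.8,-1.9,10],[0,0,0],50],[[-0.8,-1.9,15],[0,0,0],50],[[-0.8,-1.9,20],[0,0,0],50],[[-0.8,-1.9,23.5],[0,0,0],50],[[-0.8,-1.9,26],[0,0,0],50],[[-0.8,-1.9,27.5],[0,0,0],50],[[-0.8,-1.9,27.7],[0,0,0],50]]'

```text
time_s: 12.72
eef_pos: [587.7, 137.6, 8.9]
ee_rot: [-0.0, 0.32, 0.947, -0.0]
force: [1.4, -0.5, 0.1]
grip_width: 0.502
grip_force: 0.0
```

Call:
step_arm --increments '[[[0,0,0],[0,0,0],40],[[0,0,0],[0,0,0],30],[[0,0,0],[0,0,0],20],[[0,0,0],[0,0,0],15],[[0,0,0],[0,0,0],15],[[0,0,0],[0,0,0],15]]' --squeeze 60

```text
time_s: 13.48
eef_pos: [588.6, 137.7, 10.5]
ee_rot: [0.001, 0.32, 0.948, 0.0]
force: [-1.0, 0.4, 5.9]
grip_width: 0.267
grip_force: 60.2
```

Call:
step_arm --increments '[[[0,0,-1],[0,0,0],10],[[0,0,-3],[0,0,0],10],[[0,0,-6],[0,0,0],10],[[0,0,-10],[0,0,0],10],[[0,0,-15],[0,0,0],10],[[0,0,-20],[0,0,0],10],[[0,0,-25],[0,0,0],10],[[0,0,-28],[0,0,0],10]]' --squeeze 70

```text
time_s: 14.48
eef_pos: [587.9, 137.8, 292.6]
ee_rot: [0.002, 0.32, 0.948, 0.001]
force: [0.8, -0.1, -1.1]
grip_width: 0.265
grip_force: 68.7
```

Run:
```python
from h import *
from scipy.spatial.transform import Rotation as R
s=ctrl.sense();print(s["eef_pos"],s["joints"].round(2),s["grip_width"],s["grip_force"])
q=s["ee_rot"];M=R.from_quat([q[1],q[2],q[3],q[0]]).as_matrix();print(M.round(3))
c=s["eef_pos"]+M@[0,0,-10]
for n in("scene","side","wrist"):
    a=cap(n,"n5"+n);g=a["img"].astype(int).mean(2).astype(int)
    for e in(1,-1):
        o=c+M@[27*e,0,0];vis=(M@[e,0,0])@(a["extrinsics"][:3,3]-o)>0
        p=project(a,[o],n=="wrist")[0].round().astype(int);print(n,e,vis,p)
        if vis and n!="wrist":
            for y in range(p[1]-9,p[1]+10): print(*["%3d"%k for k in g[y,p[0]-10:p[0]+11]])
```

```text
[587.87747361 137.7642955  292.64902667] [ 0.04  0.46  1.13  0.    1.55 -0.88] 0.26456906373276234 68.70839238166809
[[-0.796  0.606  0.003]
 [ 0.606  0.796  0.   ]
 [-0.003  0.002 -1.   ]]
scene 1 False [390 202]
scene -1 True [386 222]
129  43  68 154 155 105 167 166 148 154 150 148 147 149 147 150 150 163 106 115 156
240 103  94 156 158 128 172 156 146 149 147 146 147 147 149 147 153 160 100 119 159
255 155 105 154 159 155 177 159 149 148 149 147 146 149 148 147 159 164  96 123 159
212 207 135 148 156 177 169 156 149 148 151 149 148 148 151 149 160 154  81 120 155
115 159 104  94 108 158 164 157 159 157 152 149 150 149 149 149 162 154  73 119 145
 92  94  62  63  71 120 129 129 136 146 145 143 146 151 157 158 170 150  80 120 127
 87  81  78  78  90 106 118 135 146 158 162 154 156 147 133 133 139 114  73 104 116
 85  87  89  91  88 112 149 158 163 165 167 164 160 161 139 115 113  87  75  96  96
 91  93  90  92  89 121 162 165 166 164 162 161 164 169 158 134 113  77  79  88  87
 90  96  92  89  98 131 164 166 163 164 164 161 166 171 169 156 115  75  88  88  87
 91  90  92  89 100 13
[... 1723 characters left out ...]
 100  99  91  86  89  90  88  91  91  91
 92  93  86  82  75  73  74  81  86  85  91  96  90  87  88  90  91  91  93  93  91
 91  90  87  85  79  77  74  78  84  88  86  86  87  88  89  90  91  92  92  93  92
 91  90  86  86  85  79  75  72  77  84  85  85  85  88  88  90  89  90  89  90  91
 90  87  88  87  88  87  83  81  83  87  85  85  88  88  88  86  89  87  89  90  90
 89  87  88  87  91  91  91  88  88  88  87  87  87  88  87  87  89  88  89  89  87
 87  86  86  88  90  90  88  90  89  89  88  90  87  88  88  88  88  90  89  88  88
 89  90  89  90  90  91  89  92  90  89  89  88  89  88  89  88  87  89  89  89  87
side -1 False [268 255]
wrist 1 True [314 252]
wrist -1 False [315 368]
```

The tool −x end is clearly a plain bright disc. I'll check the tool +x end in the wrist picture.

Run:
```python
import cv2
g=cv2.imread("pics/n5wrist.png",0)
for y in range(225,300,3): print(y,*["%3d"%k for k in g[y,270:362:4]])
```

```text
225  95 170  72  80 110 110 112 118 176 179 181 178 176 177 176 177 177 177 176 175 174 120 101
228  99 133 111  67 111 110 111 110 156 179 179 177 176 175 179 178 175 175 175 136 109  82  65
231  97 102 162  69  97 110 111 111 131 177 171 132 169 176 179 177 178 156 128  91  66  65  65
234  97  99 175  83  73 110 111 113 111 132 116 109 169 178 180 173 151 104  74  64  66  65 100
237  97  99 127 139  68 106 112 113 113 111 111 111 126 177 157 113  81  67  67  66  79 145 157
240  99  97 101 168  70  86 103  95  72 101 103 101 111 120  92  66  61  64  64 120 163 128 100
243  96  98 103 134 106  60  58  62  77  86 107 113 123 111 102  90  75  62  59 103 106  98 100
246  99 104 111 108 159  56  62  86  94 121 125 120 109 110 112 111  96  87  61  65 101  97 100
249 101 104 112 105 161  59  76  91  91  64  61  65  63  59  55  54  86  92  83  60 103 100  99
252 102 104 108 102 111  57  63 102  92  77  68  67  64  60  59  74  94 106  68  59 106 101  98
255  99 103 107  99  93  58  60  77 108 101 101 108 103 104 102 107 131  88  59  57  98 100 100
258  98 102 101 103  83  67  65  65  67  67 
[... 599 characters left out ...]
  97  98  98  99  94 105 109
279 101  98 108 102  79  97  96  97  97  96  98  96  99  97  99  97  99  99  98  98  94 102 102
282  99  98 102  98  79  96  97  98  97  97  97  98  97  99  97  99  99  97  99  98  97 107  99
285  99  96 102  97  82  96  98  98  97  97  97  98  97  97  97  99  98  98  99  96  95 109 104
288 100  98  94  94  79  95  98  97  98  99  97  99  99  98  98  97  98  97  98  98  87  97 101
291 101  95  87  87  75  95  97  97  98  98 100  98  97  98  95  97  97  99  98  97  84  87  87
294 102  93  86  86  65  95  97  98  98  98  98  98  98  98  96  98  98 100  99  96  76  89  87
297 101  86  87  86  50  95  97  98  95  99  96  98  98  99  97  98  97  98  98  97  61  88  87
```

The wrist picture shows a ring with a dark centre about 0.6 of its width at (314,250), so the hole is at tool +x as expected. Next I'll retract into clear space, then roll the tool to the left so the hole faces up.

Call:
step_arm --increments '[[[3,-2,-1],[0,0,0],10],[[7,-4.8,-2],[0,0,0],10],[[11,-7.6,-4],[0,0,0],10],[[15,-10.4,-7],[0,0,0],10],[[19,-13,-10],[0,0,0],10],[[21.3,-14.7,-14],[0,0,0],10],[[21.3,-14.7,-14],[0,0,0],10]]'

```text
time_s: 15.5
eef_pos: [328.5, 150.0, 430.8]
ee_rot: [0.002, 0.319, 0.948, 0.001]
force: [0.6, 0.1, -1.4]
grip_width: 0.262
grip_force: 68.8
```

Run:
```python
from rig import ctrl
s=ctrl.sense();print(s["eef_pos"],s["ee_rot"].round(3),s["joints"].round(3),s["grip_width"])
```

```text
[328.4690802  149.96136813 430.76885357] [0.002 0.319 0.948 0.001] [ 0.1   -0.127  1.476  0.     1.788 -0.821] 0.26160850229472127
```

Call:
step_arm --increments '[[[0,0,0],[0,0,9],10],[[0,0,0],[0,0,18],10],[[0,0,0],[0,0,27],10],[[0,0,0],[0,0,36],10],[[0,0,0],[0,0,45],10],[[0,0,0],[0,0,52.5],10],[[0,0,0],[0,0,52.5],10]]'

```text
time_s: 16.38
eef_pos: [329.7, 149.7, 427.4]
ee_rot: [-0.001, 0.705, 0.709, -0.001]
force: [-0.4, -0.1, -0.7]
grip_width: 0.264
grip_force: 68.8
```

Call:
step_arm --increments '[[[4,0,-1],[0,7,0],10],[[8,0,-2],[0,14,0],10],[[12,0,-3],[0,21,0],10],[[15,0,-4],[0,28,0],10],[[17,0,-5],[0,35,0],10],[[19,0,-6],[0,42,0],10],[[20,0,-7],[0,45,0],10],[[20,0,-7],[0,45,0],10]]'

```text
time_s: 17.38
eef_pos: [329.0, 349.6, 498.2]
ee_rot: [-0.271, 0.652, 0.655, 0.27]
force: [-0.0, 0.0, -1.8]
grip_width: 0.265
grip_force: 68.9
```

Run:
```python
from rig import ctrl
from scipy.spatial.transform import Rotation as R
s=ctrl.sense();q=s["ee_rot"];print(s["eef_pos"],s["joints"].round(3),s["grip_width"],s["force"]);print(R.from_quat([q[1],q[2],q[3],q[0]]).as_matrix().round(3))
```

```text
[329.01483259 349.6034736  498.24103692] [ 0.155 -0.103  1.473  0.774  1.608  0.248] 0.26487220559023406 [-0.00581726  0.01444375 -1.76827018]
[[-0.003  1.    -0.003]
 [ 0.708  0.005  0.706]
 [ 0.706 -0.    -0.708]]
```

Call:
step_arm --increments '[[[1,0,0.2],[0,7,0],10],[[2.5,0,0.5],[0,14,0],10],[[4,0,0.8],[0,21,0],10],[[5.5,0,1],[0,28,0],10],[[6.5,0,1.2],[0,35,0],10],[[7,0,1.4],[0,42,0],10],[[7,0,1.4],[0,45,0],10],[[7,0,1.4],[0,45,0],10]]'

```text
time_s: 18.38
eef_pos: [328.6, 409.2, 537.4]
ee_rot: [-0.501, 0.5, 0.501, 0.498]
force: [0.1, 0.4, -0.8]
grip_width: 0.262
grip_force: 68.9
```

Run:
```python
from h import *
from scipy.spatial.transform import Rotation as R
s=ctrl.sense();q=s["ee_rot"];print(s["eef_pos"],s["joints"].round(3),s["dq"].round(3),s["grip_width"],s["grip_force"]);M=R.from_quat([q[1],q[2],q[3],q[0]]).as_matrix();print(M.round(3))
c=s["eef_pos"]+M@[0,0,-10];top=c+M@[27.5,0,0]
for n in("scene","side"):
    a=cap(n,"f"+n);g=a["img"].astype(int).mean(2).astype(int);p=project(a,[top])[0].round().astype(int);print(n,p,project(a,[c-M@[27,0,0]])[0].round())
    for y in range(p[1]-9,p[1]+14): print(*["%3d"%k for k in g[y,p[0]-11:p[0]+12]])
w=cap("wrist");hsv=cv2.cvtColor(cap("scene")["img"],cv2.COLOR_RGB2HSV)
```

```text
[328.61769543 409.15341837 537.44447239] [ 0.111 -0.096  1.822  1.585  1.464 -0.155] [ 0.001 -0.013 -0.038 -0.017 -0.002  0.026] 0.26236757357629126 68.9229691028595
[[ 0.001  1.    -0.004]
 [ 0.002  0.004  1.   ]
 [ 1.    -0.001 -0.002]]
scene [454  -9] [449.  18.]
 77  79 131 150 151 152 148 166 202 217 217 215 218 219 218 219 203 176 159 157 159 164 169
100  67 109 148 151 150 144 151 167 216 219 216 219 216 215 220 220 208 182 160 160 166 166
142  85  76 119 153 150 150 150 153 197 219 217 218 216 217 217 219 221 208 183 165 161 165
149 108  67  79 145 151 152 146 148 168 217 219 216 217 217 219 219 219 220 208 195 177 173
152 141 100  62 118 149 153 150 148 149 195 219 220 217 216 219 218 217 221 216 213 209 210
149 152 139  68  81 146 155 149 152 147 160 203 220 218 218 216 217 216 215 218 218 216 218
149 148 153 101  64 119 149 153 156 151 150 175 219 219 218 218 215 218 217 218 218 218 216
147 156 152 138  73  76 123 151 151 151 150 156 196 219 219 217 217 217 219 216 216 216 215
145 151 151 151  98  66  79 146 153 152 151 150 164 214 223 219 217 216 215 217 219 216 215
146 1
[... 2725 characters left out ...]
 108  88  58  49  69 119 178 209 204 178 161 182 207 188
113 141 150 160 182 202 200 169 137 125 110  87  83 110 157 197 209 193 164 158 186 206 183
124 146 152 152 162 189 209 205 186 170 155 145 150 174 199 211 203 177 158 160 190 207 179
128 149 155 155 159 175 196 209 216 215 206 205 207 215 214 206 186 162 151 164 193 207 175
122 139 145 148 151 155 169 189 208 217 220 219 217 213 200 182 165 153 147 160 186 199 163
 99 113 119 127 134 138 146 161 179 192 197 198 196 188 170 155 153 152 149 157 181 181 143
 73  82  87  96 106 113 120 129 141 152 154 159 160 161 156 152 156 158 152 156 171 164 124
 68  67  70  75  77  82  87  97 104 113 121 128 136 139 143 147 152 155 148 141 146 132  99
```

The side camera, looking down, sees the steel ring with its dark hole on the spacer's top face. The tool is level and the grip is firm, so I'll let it settle and hand in.

Call:
step_arm --increments '[[[0,0,0],[0,0,0],10],[[0,0,0],[0,0,0],10],[[0,0,0],[0,0,0],10],[[0,0,0],[0,0,0],10]]'

```text
time_s: 19.08
eef_pos: [328.4, 409.1, 538.9]
ee_rot: [-0.501, 0.499, 0.501, 0.499]
force: [-1.0, 0.8, -0.6]
grip_width: 0.259
grip_force: 68.9
```

```bash
python3 -c "
from rig import ctrl
s=ctrl.sense();print(s['dq'].round(3),s['grip_force']);print(ctrl.finish_job())"
```

```text
[-0.  0.  0. -0. -0.  0.] 68.92313361167908
the job is handed in; nothing more can be done
None
```

I handed the job in at about 19 s; no verdict came back. The cover lies flat on the mat, handle up and let go, and the gripper holds the spacer still about 540 mm above the bench, upright with the blind hole up.

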